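# Gauge the depth of an inlay recess in the routing jig

### The job

Slide the work carrier, with the inlay board in it, fully home against the stop of the routing jig. Then lift the depth gauge out of its wooden stand and set it gently on the board: upright, its plunger tip on the pencilled cross in the recess, its base bridging the recess squarely from side to side and sitting flush on the board's face. Finish while still holding the gauge there, pressed down lightly (about 5 N), and leave the glue bottle, brush tin and inlay pieces alone.

Things in the scene. Friction and masses are not known exactly. Their poses are not given: they have to be found in the camera images.
- jig: Routing jig fixed to the bench: plywood bed 196 x 295 mm, 12 mm thick, with two hardwood guides along y and a stop bar at the -y end. Origin at bench level below the carrier's centre when that is home. The carrier slides in towards -y. Guides at x = -92 to -64 and 64 to 92 mm, y = -110 to 70 mm, top 34 mm above the bench; their lips overlie the carrier's edges (play 2 mm above, 1.5 mm each side).
- stop (a point): Middle of the stop bar's inner face, 24 mm above the bench, 95 mm from the jig's origin towards -y. The carrier's end bears on it when home. The bar's top is 34 mm above the bench.
- pull (a point): Centre of the dark wooden pull block near the carrier's outer end: 40 mm (x, across) x 18 mm (y, along the slide) x 36 mm high; this point is half-way up, 42 mm above the bench. The loose carrier, fibreboard 140 x 190 x 12 mm, is already started in the guides. Home is this point at y = +83 mm in the jig's frame; at the start it is 55 to 100 mm farther out (+y). With its board it weighs about 0.5 kg.
- board: Pale wooden inlay board, 110 mm (x) x 120 mm (y) x 22 mm, origin below its centre; loose, but fitted within the carrier's 8 mm high rim, 33 mm from the pull; it rides with the carrier. Its axes follow the jig's within a degree or two. In its upper face (46 mm above the bench) is a recess 40 mm (x) x 80 mm (y), centred, 7 mm deep.
- mark (a point): Centre of the pencilled cross (22 mm long arms) on the floor of the board's recess, 39 mm above the bench and 7 mm below the board's upper face; on the board's centre line in x, 18 mm from its centre towards +y. Axes as the board's: x is across the recess, from side to side. It moves with the carrier.
- gauge_mid (a point): Centre of the depth gauge's round case, a disc 58 mm across and 22 mm thick along y (flat faces, display on -y; grip from above across the faces). x runs along the base, z up. The steel base, 90 (x) x 16 (y) x 14 mm high, has its flat underside 59 mm below this point; a 12 mm stem joins them; a small cap ends 37 mm above. About 0.25 kg, loose. It may be set on the board either way round.
- gauge_tip (a point): Tip of the gauge's plunger, a 5 mm rod out of the middle of the base's underside, straight below the centre of the round case, 71 mm below it when free (12 mm below the underside).
- plunger (a joint): How far the plunger is pushed in, m: 0 free, 0.0125 at its stop. A spring pushes it out with 1 N when free, 2 N at the stop. It reads 0.005 with the base flush on the board and the tip on the recess floor.
- stand: Fitted hardwood stand of the gauge, fixed to the bench: 130 (x) x 44 (y) x 30 mm high, origin below its centre at bench level. The gauge's base stands 12 mm deep in a groove along x (1.5 mm play each side, floor 18 mm above the bench), its plunger in a gap below; it lifts out straight up.
- glue: Bystander: white glue bottle, 64 mm in diameter, 175 mm tall, loose; origin at the centre of its foot.
- brush_tin: Bystander: red tin 80 mm wide and 85 mm tall with brushes standing up to 215 mm high, loose; origin at the centre of its foot.
- inlays: Bystander: stack of four wooden inlay pieces, 40 x 80 x 28 mm in all, loose; origin at the centre of its foot.
Not all that is in view belongs to the job. Of the things that look like the board, the largest one is meant.

How it is judged:
By the outcome, as a careful person would: the job done as asked, in the order asked, and still so for the second after the job is handed in, while the arm keeps its last pose, push and grip.
It also fails if it takes over 58 s, if anything falls off the work surface, if the arm or the gripper's body presses on something with over 40 N, if the wrist force passes 120 N, or if a joint passes its speed limit or range.

### The arm

A 6-joint arm with a two-finger parallel gripper is mounted at the origin on the work surface. World frame = base frame: x ahead of the robot, y to its left, z up, the work surface at z = 0. Lengths are in m, angles in rad, forces in N, time in s.
With the tool pointing down it reaches from about 0.35 to 0.775 m from the base axis. Payload 7.3 kg.
Tool frame: the origin (TCP) lies midway between the tips of the shut fingers; the grasp point (between the pads) lies robot.grasp_offset behind it (robot.grasp_offset is the distance from the TCP to the grasp point, in m); z points along the fingers, x is the direction in which the jaws open and shut, and the axes are right-handed (so a half turn about z gives the same grasp; the last joint's range is limited). The gripper opens to 92 mm and grips with 3 to 60 N. Pads are 19 mm wide; open, the fingers measure 130 mm over their backs; the gripper's body (75 mm by 190 mm) begins 47 mm behind the grasp point.
Start: joints at [-1.461, 0.342, 1.524, -0, 1.275, -0.146], TCP at [0.133, -0.508, 0.227] pointing down, gripper open.
Joint ranges: [-2.53, 2.53], [-0.77, 2.02], [0.04, 2.7], [-1, 4.14], [0.28, 2.66], [-3.11, 3.11]. Speed limits (rad/s): [2.57, 2.57, 3.14, 3.14, 3.14, 3.14].

### API

Orientations are given as [roll, pitch, yaw] about the fixed x, y, z axes, in that order (R = Rz(yaw) Ry(pitch) Rx(roll)).
In Python, from cell import robot gives the robot as it stands. The module is installed in compiled form; this text tells all that it offers.
- The arm moves only by the tool move_arm, never from a script. Its argument "increments" is a list of rows, each a list of 7 numbers: the finger opening in mm, from 0 to 91.8, then the shift along the tool's x, y, z in mm, then the turn, a rotation vector about the tool's x, y, z in rad. A call has 1 to 12 rows; each row shifts and turns the pose as measured when the row begins, along the tool's axes as they then stand; what a row does not reach is not made up. A row lasts 1/8 s, in which the tool goes at most 62.5 mm and 10.7 degrees, less where a joint would pass 70% of its speed; a pose out of reach is approached as far as the arm can. A call is refused whole if a number of a shift passes 62.5 or a number of a turn 0.188, either way. A call with a gripper value outside its range is refused whole. The fingers move at their own pace and stop on an object; "newtons" is the grip in N (left out, the last holds). Time passes only in rows, so rows that do not move let the fingers close. It gives the time, the measured TCP pose, the force and the opening at its end, in the units of the state.
- robot.observe(): the state, without advancing time (a new reading comes with each control period).
- robot.read_camera(name): name is "scene" or "top" or "wrist"; returns a dict with "img" (384x512x3 uint8, red, green, blue), "fx", "fy", "cx", "cy" (pixels), "k1" (the pictures are not rectified: a ray, as slopes to the right and down, at radius r is drawn at 1 + k1 r^2 times it, then the intrinsics apply), "T" (4x4, takes a point from camera to world coordinates). Camera axes: x right, y down, z forward; pixel columns grow to the right and rows downward; lengths in m; the calibration is good to about 2 mm. A picture is of the moment at which its call begins. There is no depth.
- robot.hand_in(): hands the job in, once; it reports no verdict.
Trained networks look in the newest picture that a camera, given by its name, has taken for a name from the list of things; names that differ only in an ending like _2 or _b are one class to them, and where a whole thing is asked for, a point or a joint stands for the part that bears it (a point fixed in the world has none). Each returns a list of dicts, best first, with "conf" (0 to 1); they miss things now and then, are a little off and sometimes report something else, mostly with a low value. They report only what shows in the picture. A call takes as long as a camera call. They do not tell look-alikes from the thing itself.
- robot.look_for(thing, camera): "rect" ([left, top, width, height] in pixels, round what is visible of it).
The state is a dict: "time": time; "qpos": joint angles; "qvel": joint speeds; "joint_efforts": joint torques, N m; "tool_pos": TCP position; "tool_rot": TCP orientation; "contact_force": force on the tool from outside, world axes, zero at the start; "torque": the same for the moment, N m; "opening": finger opening in m.
Only numpy, scipy, OpenCV 4.12 (cv2) and the standard library are available. Lean on these libraries where they do the work, as an engineer would, in place of code of your own. Each camera call takes 0.05 s, during which the arm holds its last target.

## Working session

There is one attempt and no reset: what is moved stays moved. The work goes in short steps, Python scripts to look and compute and a tool call to move; the robot and the scene stay as the last step left them, time stands still between calls to the robot, and variables do not carry over. Pictures are saved under pics/ and viewed, and the job is handed in when it is done.

Besides the shell and the picture viewer there is one more tool, called as name([rows], argument=value, ...), one row to a line, values as JSON. move_arm: Moves the arm, as the interface text tells. Its arguments: {"type":"object","properties":{"increments":{"type":"array"},"newtons":{"type":"number"}},"required":["increments"]}

```bash
mkdir -p pics; ls; python3 - <<'E'
from cell import robot
import cv2
s=robot.observe()
for k in s: print(k,s[k])
print(robot.grasp_offset)
for c in ["scene","top","wrist"]:
    r=robot.read_camera(c)
    cv2.imwrite(f"pics/{c}0.png",r["img"][:,:,::-1])
    print(c,r["fx"],r["fy"],r["cx"],r["cy"],r["k1"]);print(r["T"].round(4).tolist())
    for n in ["jig","pull","board","mark","gauge_mid","gauge_tip","stand","glue","brush_tin","inlays","stop"]:
        try: print(n,[(round(d["conf"],2),[round(v) for v in d["rect"]]) for d in robot.look_for(n,c)][:4])
        except Exception as e: print(n,e)
print(robot.observe()["time"])
E
```

```text
pics
time 0.0
qpos [-1.46101834e+00  3.42703064e-01  1.52499884e+00 -2.59660875e-05
  1.27538394e+00 -1.46011004e-01]
qvel [0.00052619 0.00126193 0.00112388 0.00053244 0.00072451 0.00040644]
joint_efforts [-7.76026391e-04 -4.31246281e+01 -2.44222373e+01  7.17707165e-02
  5.58627828e-02 -9.20887464e-05]
tool_pos [ 0.13279403 -0.50751896  0.2260615 ]
tool_rot [-3.14139997e+00  1.48091740e-03 -1.31499961e+00]
contact_force [-0.31992285 -0.21445464 -0.08618617]
torque [-0.04379841  0.00674951 -0.03135997]
opening 0.09179045110699849
0.0188
scene 366.32636039732245 366.32636039732245 258.97417709742524 189.37549752013058 -0.028797932580805794
[[-0.0559, 0.7651, -0.6415, 1.2878], [0.9984, 0.0374, -0.0423, 0.0584], [-0.0084, -0.6429, -0.7659, 0.8841], [0.0, 0.0, 0.0, 1.0]]
jig [(0.83, [190, 169, 103, 59])]
pull [(0.91, [225, 183, 71, 40])]
board [(0.89, [268, 137, 28, 28]), (0.79, [232, 176, 46, 38]), (0.65, [247, 243, 39, 34])]
mark [(0.95, [230, 179, 44, 34]), (0.94, [265, 138, 33, 23]), (0.9, [246, 241, 42, 36])]
gauge_mid [(0.85, [149, 146, 12, 31]), (0.54, [226, 183, 70, 38]), (0.47, [
[... 702 characters left out ...]
, 250, 37, 31]), (0.87, [218, 112, 32, 33]), (0.82, [224, 167, 49, 44])]
gauge_mid [(0.86, [348, 213, 19, 26])]
gauge_tip []
stand [(0.96, [338, 203, 27, 45])]
glue [(0.69, [123, 124, 29, 35]), (0.24, [224, 166, 47, 44])]
brush_tin [(0.76, [344, 125, 46, 42])]
inlays [(0.78, [111, 213, 36, 20])]
stop [(0.96, [207, 156, 99, 72]), (0.56, [224, 166, 46, 46])]
wrist 309.52038942847696 309.52038942847696 252.1726979495855 191.9571510991794 -0.06873839893273763
[[0.2548, -0.9318, -0.2584, 0.2012], [-0.967, -0.2453, -0.0689, -0.4885], [0.0008, 0.2674, -0.9636, 0.3844], [0.0, 0.0, 0.0, 1.0]]
jig []
pull []
board []
mark []
gauge_mid []
gauge_tip []
stand []
glue []
brush_tin []
inlays []
stop []
1.8
```

```bash
python3 - <<'E'
import cv2
t=cv2.imread("pics/top0.png"); cv2.imwrite("pics/top0c.png",cv2.resize(t[90:300,100:400],None,fx=2.6,fy=2.6,interpolation=cv2.INTER_CUBIC))
t=cv2.imread("pics/scene0.png"); cv2.imwrite("pics/scene0c.png",cv2.resize(t[120:290,90:400],None,fx=2.5,fy=2.5,interpolation=cv2.INTER_CUBIC))
E
```

```text
(no output)
```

View pics/top0c.png

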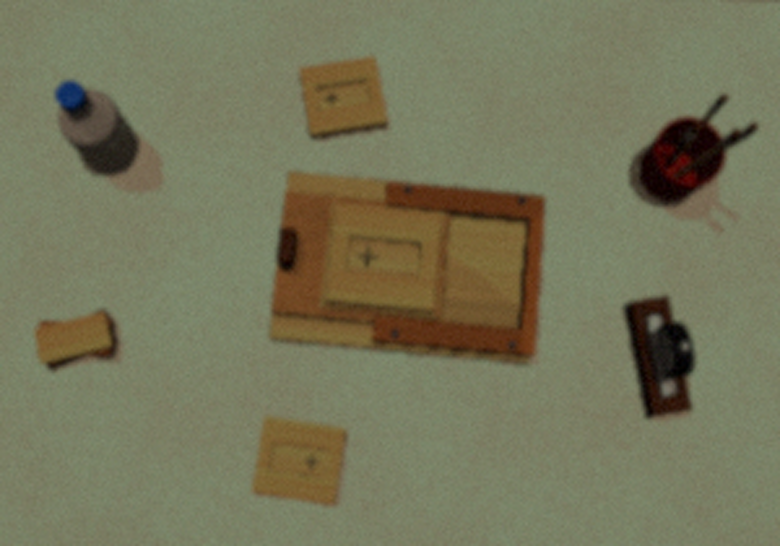

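View pics/scene0c.png

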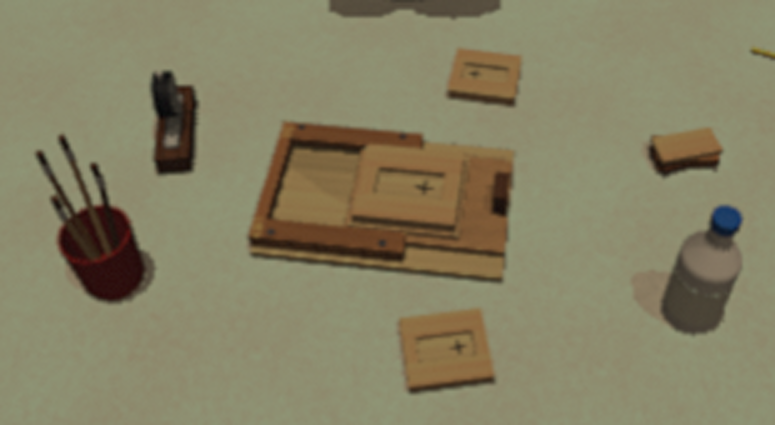

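```bash
cat > h.py <<'E'
import numpy as np, cv2, json
from scipy.spatial.transform import Rotation as Ro
from scipy.optimize import least_squares
def save(r,name):
    cv2.imwrite(f"pics/{name}.png",r["img"][:,:,::-1])
    json.dump({k:(np.array(v).tolist()) for k,v in r.items() if k!="img"},open(f"pics/{name}.json","w"))
def load(name):
    d=json.load(open(f"pics/{name}.json"));d["T"]=np.array(d["T"]);return d
def unproj(c,uv,z):
    uv=np.atleast_2d(uv).astype(float);d=(uv-[c["cx"],c["cy"]])/[c["fx"],c["fy"]]
    s=d.copy()
    for _ in range(20): s=d/(1+c["k1"]*(s**2).sum(1,keepdims=True))
    T=np.array(c["T"]);v=np.c_[s,np.ones(len(s))]@T[:3,:3].T
    t=(z-T[2,3])/v[:,2]
    return T[:3,3]+v*t[:,None]
def proj(c,P):
    T=np.array(c["T"]);p=(np.atleast_2d(P)-T[:3,3])@T[:3,:3]
    s=p[:,:2]/p[:,2:];s=s*(1+c["k1"]*(s**2).sum(1,keepdims=True))
    return s*[c["fx"],c["fy"]]+[c["cx"],c["cy"]]
E
python3 - <<'E'
from h import *
top=dict(fx=381.30057711769695,fy=381.30057711769695,cx=249.64441674511752,cy=193.97930158321947,k1=-0.0431,T=[[0.0164, -0.9814, 0.1914, 0.3742], [-0.9995, -0.021, -0.0219, 0.0135], [0.0255, -0.191, -0.9813, 1.121],[0,0,0,1]])
sc=dict(fx=366.32636039732245,fy=366.32636039732245,cx=258.97417709742524,cy=189.37549752013058,k1=-0.0288,T=[[-0.0559, 0.7651, -0.6415, 1.2878], [0.9984, 0.0374, -0.0423, 0.0584], [-0.0084, -0.6429, -0.7659, 0.8841],[0,0,0,1]])
def T(p):return np.array(p)/2.6+[100,90]
def S(p):return np.array(p)/2.5+[90,120]
for n,f,c in(("guides",[(387,181),(545,197),(372,343),(533,360)],.034),("board",[(331,198),(447,212),(437,312),(323,302)],.046),("mark",[(368,257)],.039),("pull",[(288,249)],.060),("standtop",[(627,306),(667,297),(690,408),(649,416)],.03),("tip case top",[(680,350)],.11),("b2",[(300,70),(373,58)],.022),("b3",[(263,418),(347,430),(335,503),(253,494)],.022),("glue",[(120,165)],0),("tin",[(665,185)],0),("inl",[(75,340)],.028)):
    print(n,unproj(top,[T(p) for p in f],c)[:,:2].round(4).tolist())
for n,f,c in(("mark",[(425,187)],.039),("pull",[(501,180)],.060),("stand",[(163,87),(196,87),(158,163),(192,160)],.03),("guides",[(285,123),(422,136),(250,236),(404,245)],.034)):
    print(n,unproj(sc,[S(p) for p in f],c)[:,:2].round(4).tolist())
E
```

```text
guides [[0.6897, -0.0067], [0.6752, -0.1871], [0.5043, 0.0067], [0.4888, -0.1712]]
board [[0.665, 0.0559], [0.6518, -0.0743], [0.5384, -0.0639], [0.547, 0.0614]]
mark [[0.5999, 0.0131]]
pull [[0.6025, 0.1007]]
standtop [[0.5519, -0.2788], [0.5631, -0.3248], [0.4391, -0.3461], [0.4296, -0.2999]]
tip case top [[0.4938, -0.3116]]
b2 [[0.8263, 0.0976], [0.8436, 0.0122]]
b3 [[0.4207, 0.1245], [0.4094, 0.0321], [0.331, 0.0432], [0.339, 0.1321]]
glue [[0.7119, 0.3061]]
tin [[0.7029, -0.3368]]
inl [[0.5016, 0.3347]]
mark [[0.6009, 0.016]]
pull [[0.6031, 0.105]]
stand [[0.4394, -0.342], [0.4374, -0.2978], [0.5716, -0.3163], [0.5647, -0.2751]]
guides [[0.5006, -0.1681], [0.5145, 0.0075], [0.6792, -0.1813], [0.6829, -0.0036]]
```

The candidates for the board, in full top-image pixels, are (247,189) in the jig, (232,127) and (215,267). The two outliers are smaller and lie loose on the bench. The one in the jig measures about 115 x 125 mm and rides on the carrier, so I choose that one. I'm moving to a viewing pose above the jig to check it in a close crop.

move_arm([
  [91, -32, -45, -6, 0, 0, 0],
  [91, -32, -45, -6, 0, 0, 0],
  [91, -32, -45, -6, 0, 0, 0],
  [91, -32, -45, -6, 0, 0, 0],
  [91, -32, -45, -6, 0, 0, 0],
  [91, -32, -45, -6, 0, 0, 0],
  [91, -32, -45, -6, 0, 0, 0],
  [91, -32, -45, -6, 0, 0, 0],
  [91, -32, -45, -6, 0, 0, 0],
  [91, -32, -45, -6, 0, 0, 0],
  [0, -32, -45, -6, 0, 0, 0.17],
  [0, 0, 0, 0, 0, 0, 0.17],
])

```text
time: 3.3
tool_pos: [0.5356, -0.0284, 0.2954]
tool_rot: [-3.136, -0.002, -1.668]
contact_force: [0.3, 0.6, -0.8]
opening: 0.0754
```

```bash
cat >> h.py <<'E'
def togo(s,pos,yaw=None):
    R=Ro.from_euler("xyz",s["tool_rot"])
    d=R.inv().apply(np.array(pos)-s["tool_pos"])*1000
    out=[d.round(1).tolist()]
    if yaw is not None:
        Rt=Ro.from_euler("xyz",[np.pi,0,yaw]); out.append((R.inv()*Rt).as_rotvec().round(4).tolist())
    return out
E
python3 - <<'E'
from cell import robot
from h import *
r=robot.read_camera("wrist");save(r,"w1")
print(robot.observe())
E
```

```text
{'time': 3.35, 'qpos': array([-0.19696286,  0.31532336,  1.37329387, -0.002539  ,  1.44765971,
        1.4792421 ]), 'qvel': array([-0.04407803, -0.0186102 ,  0.03323582, -0.00779386, -0.00191733,
       -0.29845307]), 'joint_efforts': array([  0.92715405, -43.21138501, -26.54372156,   0.15165207,
        -0.09658666,  -0.51735498]), 'tool_pos': array([ 0.5347212 , -0.02961464,  0.29526786]), 'tool_rot': array([-3.13653009e+00, -2.99679574e-03, -1.67590740e+00]), 'contact_force': array([-0.66213992,  0.58009123, -0.37624758]), 'torque': array([ 0.05965597,  0.00823275, -0.04280035]), 'opening': 0.0716134668719247}
```

View pics/w1.png

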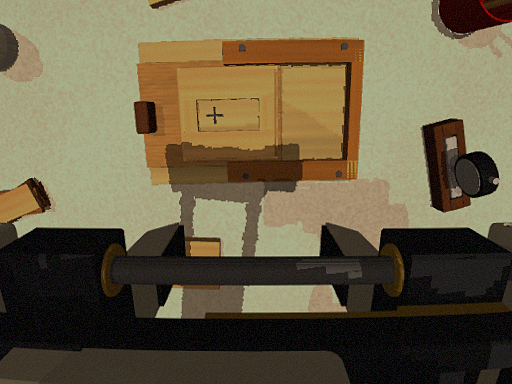

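```bash
python3 - <<'E'
import cv2
t=cv2.imread("pics/w1.png"); cv2.imwrite("pics/w1c.png",cv2.resize(t[30:190,125:375],None,fx=3.2,fy=3.2,interpolation=cv2.INTER_CUBIC))
cv2.imwrite("pics/w1d.png",cv2.resize(t[100:230,400:512],None,fx=4,fy=4,interpolation=cv2.INTER_CUBIC))
E
```

```text
(no output)
```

View pics/w1c.png

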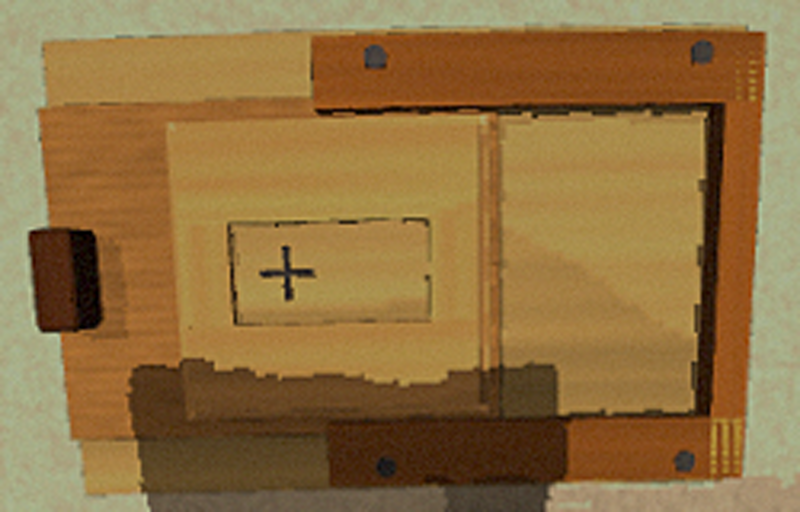

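View pics/w1d.png

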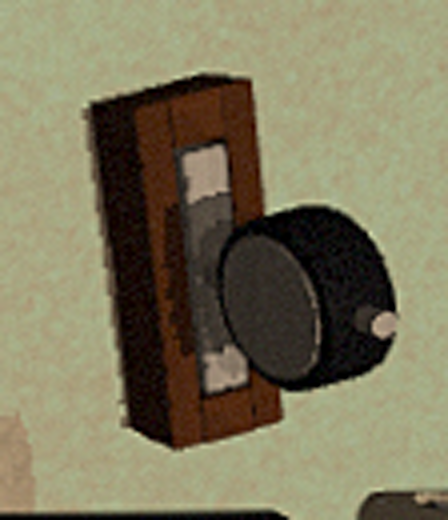

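```bash
python3 - <<'E'
from h import *
c=load("w1")
A=lambda L,z:unproj(c,np.array(L)/3.2+[125,30]-0.3,z)[:,:2].round(4)
B=lambda L,z:unproj(c,np.array(L)/4+[400,100]-0.3,z)[:,:2].round(4)
def ang(a,b): d=b-a; return round(np.degrees(np.arctan2(d[1],d[0])),2)
g=A([(311,38),(766,33),(742,476),(328,486)],.034);print("guides",g.tolist(),g.mean(0),ang(g[1],g[0]),ang(g[2],g[3]),ang(g[3],g[0]),ang(g[2],g[1]),np.linalg.norm(g[0]-g[1]),np.linalg.norm(g[0]-g[3]))
m=g.mean(0);a=np.radians(ang((g[1]+g[2])/2,(g[0]+g[3])/2));y=np.array([np.cos(a),np.sin(a)]);print("origin",m+.02*y,"pullhome",m+.103*y, "stop",m-.075*y, 'yaw',a-np.pi/2)
b=A([(167,122),(479,114),(488,412),(187,418)],.046);print("board",b.tolist(),b.mean(0),ang(b[1],b[0]),ang(b[2],b[3]),ang(b[3],b[0]))
b=A([(228,222),(430,219),(432,323),(236,324)],.046);print("rec",b.tolist(),b.mean(0),ang(b[1],b[0]),ang(b[2],b[3]),ang(b[3],b[0]))
k=A([(287,272),(261,272),(313,271),(286,245),(289,300)],.039);print("mark",k.tolist(),ang(k[2],k[1]),ang(k[4],k[3]))
p=A([(30,231),(66,229),(77,330),(40,331)],.060);print("pull",p.tolist(),p.mean(0))
s=B([(133,107),(250,80),(284,420),(176,447)],.030);print("stand",s.tolist(),s.mean(0),ang(s[3],s[0]),ang(s[2],s[1]))
s=B([(176,150),(225,140),(247,385),(205,393)],.032);print("groove/base",s.tolist(),s.mean(0),ang(s[3],s[0]),ang(s[2],s[1]))
s=B([(384,324)],.018+.059+.037);print("cap",s)
s=B([(271,299)],.077);print("face ctr",s)
E
```

```text
guides [[0.6908, -0.0049], [0.6773, -0.1848], [0.4973, -0.1716], [0.51, 0.009]] [ 0.59385  -0.088075] 85.71 85.98 -4.4 -4.19 0.18040582030522187 0.1813335324753808
origin [ 0.59530084 -0.06812769] pullhome [0.60132182 0.01465363] stop [ 0.58840936 -0.1628774 ] yaw -0.07260569688296403
board [[0.6637, 0.0537], [0.6545, -0.0674], [0.5377, -0.0619], [0.5473, 0.0629]] [ 0.6008   -0.003175] 85.66 85.6 -4.52
rec [[0.6236, 0.035], [0.6169, -0.0449], [0.5762, -0.042], [0.5835, 0.0372]] [ 0.60005  -0.003675] 85.21 84.73 -3.14
mark [[0.6019, 0.0149], [0.6029, 0.0254], [0.6012, 0.0042], [0.6126, 0.014], [0.5906, 0.0154]] 85.42 -3.64
pull [[0.6278, 0.1098], [0.627, 0.0956], [0.5884, 0.0979], [0.5895, 0.1128]] [0.608175 0.104025]
stand [[0.56, -0.2813], [0.5661, -0.3237], [0.4398, -0.347], [0.4335, -0.3049]] [ 0.49985  -0.314225] 10.57 10.45
groove/base [[0.5442, -0.2965], [0.5463, -0.3144], [0.4558, -0.3295], [0.4543, -0.3133]] [ 0.50015  -0.313425] 10.59 9.47
cap [[ 0.4995 -0.3142]]
face ctr [[ 0.5001 -0.3038]]
```

The close crop confirms the board. It is on the carrier, with the cross at wrist pixel (215,115), the pull at (145,117) and the stand with the gauge at (446,165). Next I move outside the pull.

```bash
python3 - <<'E'
from cell import robot
from h import *
s=robot.observe();print(togo(s,[.611,.152,.12],-1.644))
E
```

```text
[[-189.1, -55.9, 175.0], [-0.005, -0.0031, -0.0319]]
```

move_arm([
  [0, -38, -11, 35, -0.005, -0.003, -0.03],
  [0, -38, -11, 35, 0, 0, 0],
  [0, -38, -11, 35, 0, 0, 0],
  [0, -38, -11, 35, 0, 0, 0],
  [0, -38, -11, 35, 0, 0, 0],
  [0, 0, 0, 0, 0, 0, 0],
], newtons=30)

```text
time: 4.1
tool_pos: [0.607, 0.157, 0.1155]
tool_rot: [-3.139, -0.003, -1.634]
contact_force: [-0.6, -0.1, 1.0]
opening: 0.0114
```

```bash
python3 - <<'E'
from cell import robot
from h import *
r=robot.read_camera("wrist");save(r,"w2")
s=robot.observe();print(s["tool_pos"],s["tool_rot"],s["opening"],togo(s,[.611,.152,.034],-1.644))
E
```

```text
[0.60783243 0.15575408 0.11744885] [-3.13600917e+00 -2.55637600e-03 -1.63495817e+00] 0.007592533484230932 [[3.3, -2.9, 83.5], [-0.0056, -0.0025, 0.009]]
```

View pics/w2.png

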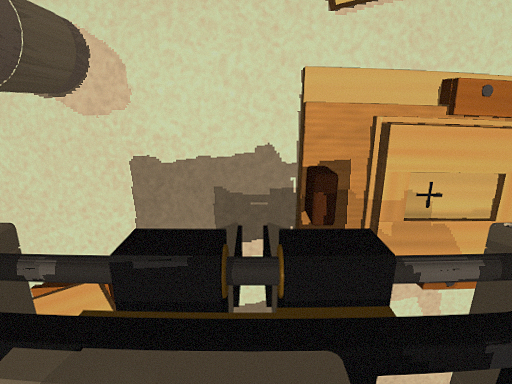

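move_arm([
  [0, 3, -3, 28, -0.005, -0.002, 0.009],
  [0, 0, 0, 28, 0, 0, 0],
  [0, 0, 0, 25, 0, 0, 0],
  [0, 0, 0, 0, 0, 0, 0],
])

```text
time: 4.65
tool_pos: [0.6147, 0.1465, 0.0421]
tool_rot: [-3.13, -0.0, -1.644]
contact_force: [0.2, 0.5, 0.1]
opening: 0.0004
```

```bash
python3 - <<'E'
from cell import robot
from h import *
s=robot.observe();print(s["tool_pos"],s["tool_rot"],s["contact_force"],s["opening"],togo(s,[.608,.104,.034],-1.644),togo(s,[.6013,.0147,.034],-1.644))
E
```

```text
[0.61465929 0.14651794 0.04207209] [-3.13021789e+00 -5.04771779e-05 -1.64355795e+00] [0.24358525 0.50591547 0.0686349 ] 0.0004490894489192793 [[42.9, 3.6, 8.0], [-0.0114, -0.0, 0.0004]] [[132.4, 3.8, 8.0], [-0.0114, -0.0, 0.0004]]
```

move_arm([
  [0, 8, 3, 5, -0.011, 0, 0],
  [0, 8, 1, 0, 0, 0, 0],
  [0, 8, 0, 0, 0, 0, 0],
  [0, 8, 0, 0, 0, 0, 0],
  [0, 8, 0, 0, 0, 0, 0],
  [0, 8, 0, 0, 0, 0, 0],
])

```text
time: 5.4
tool_pos: [0.6092, 0.0955, 0.042]
tool_rot: [-3.134, 0.002, -1.644]
contact_force: [0.8, 2.4, -2.3]
opening: 0.0006
```

```bash
python3 - <<'E'
from cell import robot
from h import *
r=robot.read_camera("wrist");save(r,"w3")
s=robot.observe();print(s["tool_pos"],s["tool_rot"],s["contact_force"],s["opening"],togo(s,[.608,.104,.034],-1.644),togo(s,[.6013,.0147,.034],-1.644))
E
```

```text
[0.60916867 0.0943747  0.04202261] [-3.13449475e+00  1.67939424e-03 -1.64411291e+00] [-0.65456875 -0.26900146 -0.06284781] 0.00041565576014376094 [[-9.5, 1.9, 8.0], [-0.0071, 0.0017, -0.0001]] [[80.1, 2.1, 7.9], [-0.0071, 0.0017, -0.0001]]
```

View pics/w3.png

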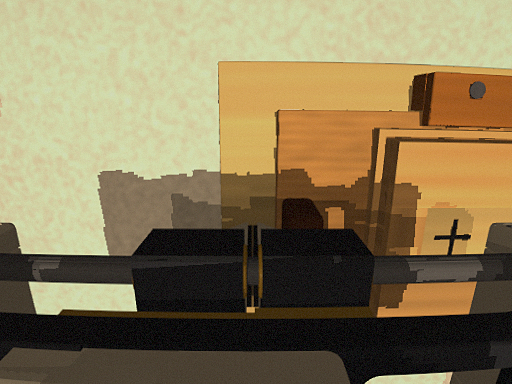

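move_arm([
  [0, 8, 2, 0, -0.006, 0.002, 0],
  [0, 8, 0, 0, 0, 0, 0],
  [0, 8, 0, 0, 0, 0, 0],
  [0, 8, 0, 0, 0, 0, 0],
  [0, 6, 0, 0, 0, 0, 0],
])

```text
time: 6.08
tool_pos: [0.6042, 0.0546, 0.0421]
tool_rot: [-3.141, 0.0, -1.644]
contact_force: [0.2, 2.5, -0.5]
opening: 0.0003
```

```bash
python3 - <<'E'
from cell import robot
from h import *
r=robot.read_camera("wrist");save(r,"w4")
s=robot.observe();print(s["tool_pos"],s["tool_rot"],s["contact_force"],togo(s,[.6013,.0147,.034],-1.644))
E
```

```text
[0.60414865 0.05381001 0.0420708 ] [-3.14072151e+00 -5.17001974e-04 -1.64390643e+00] [-0.19451642  1.23204193  0.89626349] [[39.2, -0.0, 8.1], [-0.0009, -0.0005, 0.0001]]
```

View pics/w4.png

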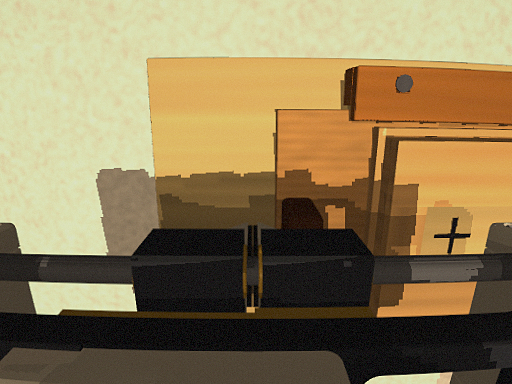

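```bash
python3 - <<'E'
from h import *
c=load("w4");m=unproj(c,[(453,237)],.039)[0];print(m)
y=np.array([.0726,.9974]);print((m[:2]-[.5954,-.0745])@y)
E
```

```text
[ 0.59481229 -0.06094711  0.039     ]
0.01347498332144459
```

move_arm([
  [0, 4, 0, 0, 0, 0, 0],
  [0, 4, 0, 0, 0, 0, 0],
  [0, 2, 0, 0, 0, 0, 0],
  [0, 2, 0, 0, 0, 0, 0],
])

```text
time: 6.62
tool_pos: [0.6032, 0.0414, 0.042]
tool_rot: [-3.141, -0.0, -1.644]
contact_force: [0.2, 2.9, -0.1]
opening: 0.0007
```

move_arm([
  [0, 2, 0, 0, 0, 0, 0],
  [0, 2, 0, 0, 0, 0, 0],
])

```text
time: 6.88
tool_pos: [0.6044, 0.04, 0.0427]
tool_rot: [-3.137, 0.004, -1.644]
contact_force: [1.7, 13.0, 0.3]
opening: 0.0002
```

move_arm([
  [0, 2.5, 0, 0, 0, 0, 0],
  [0, 2.5, 0, 0, 0, 0, 0],
])

```text
time: 7.12
tool_pos: [0.6045, 0.04, 0.043]
tool_rot: [-3.136, 0.011, -1.644]
contact_force: [1.8, 12.9, 0.8]
opening: 0.0004
```

move_arm([
  [0, -6, 0, 0, 0, -0.01, 0],
  [0, -14, 0, 0, 0, 0, 0],
  [0, -10, 0, -40, 0, 0, 0],
  [40, 0, 0, -60, 0, 0, 0],
  [60, 30, 20, -45, 0, 0, 0],
  [60, 45, 20, 0, 0, 0, 0],
  [60, 40, 15, 0, 0, 0, 0],
  [60, 0, 0, 0, 0, 0, 0],
])

```text
time: 8.12
tool_pos: [0.5417, -0.0443, 0.1916]
tool_rot: [-3.134, 0.015, -1.641]
contact_force: [-0.7, -0.2, -0.2]
opening: 0.0458
```

```bash
python3 - <<'E'
from cell import robot
from h import *
r=robot.read_camera("wrist");save(r,"w5")
t=r["img"][:,:,::-1]
s=robot.observe();print(s["tool_pos"],s["tool_rot"],s["contact_force"])
cv2.imwrite("pics/w5c.png",cv2.resize(t[0:230,140:400],None,fx=2.6,fy=2.6,interpolation=cv2.INTER_CUBIC))
E
```

```text
[ 0.54227606 -0.04305356  0.19150395] [-3.13408558  0.01538557 -1.64039049] [1.63013316 0.58364341 0.28857014]
```

View pics/w5.png

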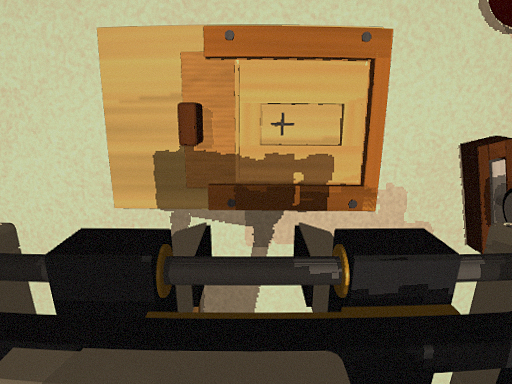

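```bash
python3 - <<'E'
import cv2
t=cv2.imread("pics/w5.png"); cv2.imwrite("pics/w5c.png",cv2.resize(t[20:215,180:395],None,fx=3.6,fy=3,interpolation=cv2.INTER_CUBIC))
E
```

```text
(no output)
```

View pics/w5c.png

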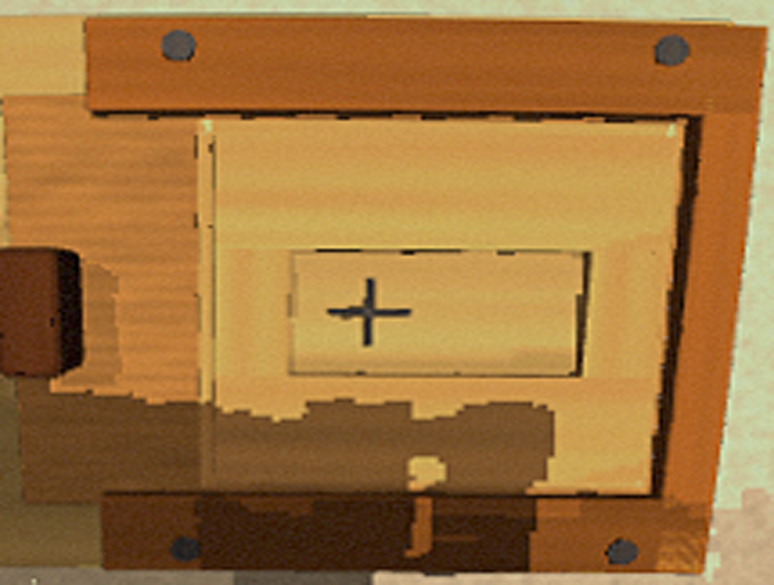

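```bash
python3 - <<'E'
from h import *
c=load("w5")
A=lambda L,z:unproj(c,np.array(L)/[3.6,3]+[180,20]-0.35,z)[:,:2].round(4)
def ang(a,b): d=b-a; return round(np.degrees(np.arctan2(d[1],d[0])),2)
g=A([(86,18),(767,27),(703,572),(103,566)],.034);print("guides",g.tolist(),g.mean(0),ang(g[1],g[0]),ang(g[2],g[3]),ang(g[3],g[0]),ang(g[2],g[1]))
m=g.mean(0);a=np.radians(ang((g[1]+g[2])/2,(g[0]+g[3])/2));y=np.array([np.cos(a),np.sin(a)]);x=np.array([y[1],-y[0]]);o=m+.02*y;print("origin",o,'yaw',a-np.pi/2)
k=A([(370,312),(329,312),(411,313),(371,279),(369,345)],.039);print("mark",k.tolist(),ang(k[2],k[1]),ang(k[4],k[3]))
print("mark in jig",(k[0]-o)@x,(k[0]-o)@y)
b=A([(290,250),(588,252),(582,376),(289,373)],.046);print("rec",b.tolist(),b.mean(0),ang(b[1],b[0]),ang(b[2],b[3]),ang(b[3],b[0]),ang(b[2],b[1]))
p=A([(0,247),(58,247),(61,376),(0,376)],.060);print("pull",p.tolist(),[((q-o)@y).round(4) for q in p])
E
```

```text
guides [[0.6914, -0.0055], [0.6779, -0.1843], [0.4973, -0.171], [0.5112, 0.0083]] [ 0.59445  -0.088125] 85.68 85.57 -4.38 -4.21
origin [ 0.59597742 -0.06818341] yaw -0.07644542123735154
mark [[0.5952, -0.0748], [0.5959, -0.0636], [0.5942, -0.0859], [0.6058, -0.0755], [0.5845, -0.074]] 85.64 -4.03
mark in jig -0.000269833790081026 -0.006656637802797581
rec [[0.6162, -0.0541], [0.6107, -0.1326], [0.5714, -0.1309], [0.5775, -0.0514]] [ 0.59395 -0.09225] 85.99 85.61 -3.99 -2.48
pull [[0.6222, 0.0191], [0.6211, 0.0044], [0.5822, 0.0079], [0.5833, 0.0239]] [np.float64(0.089), np.float64(0.0743), np.float64(0.0748), np.float64(0.0908)]
```

Carrier is home: the pull's inner face is at about jig y 74.5 mm (expected 74) and the stop reaction rose to 13 N. Next I go and look at the gauge.

```bash
python3 - <<'E'
from cell import robot
from h import *
s=robot.observe();print(togo(s,[.44,-.29,.22],-1.388))
E
```

```text
[[253.0, 84.6, -33.0], [-0.0094, 0.0144, -0.2524]]
```

move_arm([
  [60, 51, 17, -7, 0, 0, 0],
  [60, 51, 17, -7, 0, 0, 0],
  [60, 51, 17, -7, 0, 0, 0],
  [60, 51, 17, -7, 0, 0, 0],
  [60, 49, 17, -5, -0.009, 0.014, 0],
  [60, 0, 0, 0, 0, 0, -0.126],
  [60, 0, 0, 0, 0, 0, -0.126],
  [60, 0, 0, 0, 0, 0, 0],
])

```text
time: 9.18
tool_pos: [0.4449, -0.2907, 0.2193]
tool_rot: [3.141, 0.002, -1.372]
contact_force: [-0.6, 0.3, 0.1]
opening: 0.0598
```

```bash
python3 - <<'E'
from cell import robot
from h import *
r=robot.read_camera("wrist");save(r,"w6")
s=robot.observe();print(s["tool_pos"],s["tool_rot"],s["opening"])
E
```

```text
[ 0.44490214 -0.29059951  0.21931611] [ 3.14068608e+00  1.62572787e-03 -1.37323573e+00] 0.05996788410228481
```

View pics/w6.png

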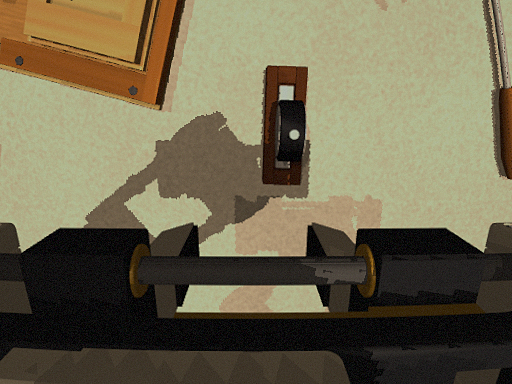

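```bash
python3 - <<'E'
import cv2
t=cv2.imread("pics/w6.png"); cv2.imwrite("pics/w6c.png",cv2.resize(t[60:190,250:320],None,fx=4.5,fy=4.5,interpolation=cv2.INTER_CUBIC))
E
```

```text
(no output)
```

View pics/w6c.png

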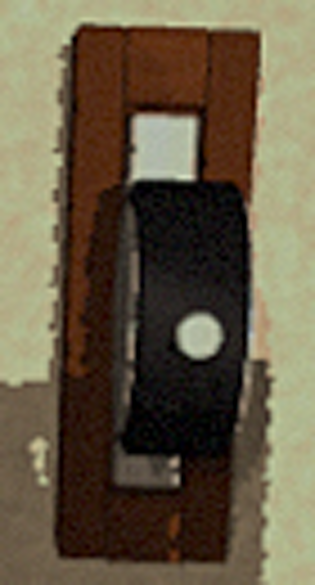

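```bash
python3 - <<'E'
from cell import robot
from h import *
c=load("w6")
A=lambda L,z:unproj(c,np.array(L)/4.5+[250,60]-0.4,z)[:,:2].round(4)
def ang(a,b): d=b-a; return round(np.degrees(np.arctan2(d[1],d[0])),2)
s=A([(76,27),(259,30),(228,560),(58,557)],.030);print("stand",s.tolist(),s.mean(0),ang(s[3],s[0]),ang(s[2],s[1]),ang(s[1],s[0]))
b=A([(131,113),(197,113),(180,487),(113,485)],.032);print("base",b.tolist(),b.mean(0),ang(b[3],b[0]),ang(b[2],b[1]))
print("cap",A([(199,335)],.114))
S=robot.observe();print(togo(S,[.5,-.314,.15],-1.388))
E
```

```text
stand [[0.5584, -0.2817], [0.5665, -0.324], [0.44, -0.3471], [0.4321, -0.3041]] [ 0.49925  -0.314225] 10.06 10.35 100.84
base [[0.5418, -0.2984], [0.545, -0.3137], [0.4565, -0.3302], [0.4536, -0.3136]] [ 0.499225 -0.313975] 9.78 10.56
cap [[ 0.4991 -0.3141]]
[[33.9, -49.5, 69.2], [0.0009, 0.0016, 0.0148]]
```

move_arm([
  [60, 17, -24, 35, 0.001, 0.002, 0.018],
  [60, 17, -24, 34, 0, 0, 0],
  [60, 0, 0, 0, 0, 0, 0],
  [60, 0, 0, 0, 0, 0, 0],
])

```text
time: 9.72
tool_pos: [0.5023, -0.3132, 0.1495]
tool_rot: [-3.14, -0.002, -1.397]
contact_force: [-0.0, 0.3, 0.6]
opening: 0.0602
```

```bash
python3 - <<'E'
from cell import robot
from h import *
S=robot.observe();print(S["tool_pos"],S["tool_rot"],togo(S,[.4992,-.3141,.063],-1.391))
E
```

```text
[ 0.5022901  -0.31318476  0.1495263 ] [-3.14019143e+00 -1.92461746e-03 -1.39713176e+00] [[0.2, 3.3, 86.5], [-0.0014, -0.0019, -0.0061]]
```

move_arm([
  [60, 0, 3.3, 30, -0.001, -0.002, -0.006],
  [60, 0, 0, 30, 0, 0, 0],
  [60, 0, 0, 18, 0, 0, 0],
  [60, 0, 0, 6, 0, 0, 0],
  [60, 0, 0, 0, 0, 0, 0],
])

```text
time: 10.35
tool_pos: [0.5005, -0.3141, 0.0713]
tool_rot: [-3.134, -0.008, -1.394]
contact_force: [-0.2, 0.0, 0.4]
opening: 0.0599
```

```bash
python3 - <<'E'
from cell import robot
from h import *
S=robot.observe();print(S["tool_pos"],S["tool_rot"],S["contact_force"],togo(S,[.4992,-.3141,.063],-1.391))
r=robot.read_camera("wrist");save(r,"w7")
E
```

```text
[ 0.50053763 -0.31406624  0.07132359] [-3.13421762 -0.00833874 -1.393908  ] [-0.23749085  0.0411549   0.37847134] [[-0.3, 1.4, 8.3], [-0.0074, -0.0083, -0.0029]]
```

View pics/w7.png

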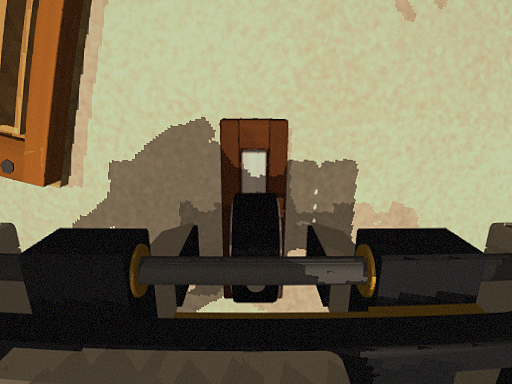

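move_arm([
  [60, 0, 1.4, 8, -0.007, -0.008, -0.003],
  [60, 0, 0, 1, 0, 0, 0],
  [60, 0, 0, 0, 0, 0, 0],
])

```text
time: 10.78
tool_pos: [0.5001, -0.3152, 0.0641]
tool_rot: [-3.139, -0.003, -1.391]
contact_force: [0.5, 0.2, 0.6]
opening: 0.0597
```

```bash
python3 - <<'E'
from cell import robot
from h import *
S=robot.observe();print(S["tool_pos"],S["tool_rot"],S["contact_force"],togo(S,[.4992,-.3141,.063],-1.391))
E
```

```text
[ 0.50013937 -0.31524358  0.06407137] [-3.13910309e+00 -2.92806911e-03 -1.39086194e+00] [0.4999367  0.16096312 0.57583227] [[-1.3, 0.7, 1.1], [-0.0025, -0.0029, 0.0001]]
```

Good alignment; closing.

move_arm([
  [30, -1, 0, 0, -0.002, -0.003, 0],
  [24, 0, 0, 0, 0, 0, 0],
  [10, 0, 0, 0, 0, 0, 0],
  [10, 0, 0, 0, 0, 0, 0],
  [10, 0, 0, 0, 0, 0, 0],
  [10, 0, 0, 0, 0, 0, 0],
  [10, 0, 0, 0, 0, 0, 0],
], newtons=25)

```text
time: 11.65
tool_pos: [0.5001, -0.3143, 0.0643]
tool_rot: [-3.141, -0.0, -1.391]
contact_force: [-0.1, 1.0, 0.2]
opening: 0.0218
```

```bash
python3 - <<'E'
from cell import robot
from h import *
S=robot.observe();print(S["tool_pos"],S["tool_rot"],S["contact_force"],S["torque"],S["opening"])
E
```

```text
[ 0.50008055 -0.31429156  0.06428264] [-3.14090636e+00 -1.78478953e-05 -1.39107641e+00] [-0.06560768  0.97861019  0.21904134] [-0.01664828 -0.08752503 -0.02235896] 0.02179811384373054
```

move_arm([
  [10, 0, 0, -5, 0, 0, 0],
  [10, 0, 0, -10, 0, 0, 0],
  [10, 0, 0, -15, 0, 0, 0],
  [10, 0, 0, -30, 0, 0, 0],
  [10, 0, 0, -40, 0, 0, 0],
  [10, 0, 0, -20, 0, 0, 0],
  [10, 0, 0, 0, 0, 0, 0],
])

```text
time: 12.52
tool_pos: [0.4997, -0.3136, 0.192]
tool_rot: [-3.141, 0.0, -1.391]
contact_force: [-0.6, 0.2, -3.2]
opening: 0.0222
```

```bash
python3 - <<'E'
from cell import robot
from h import *
S=robot.observe();print(S["tool_pos"],S["tool_rot"],S["contact_force"],S["torque"],S["opening"])
print(togo(S,[.5952,-.0748,.18],-1.646))
r=robot.read_camera("wrist");save(r,"w8")
r=robot.read_camera("scene");save(r,"s8");t=r["img"][:,:,::-1]
cv2.imwrite("pics/s8c.png",cv2.resize(t[90:250,90:330],None,fx=3.2,fy=3.2,interpolation=cv2.INTER_CUBIC))
E
```

```text
[ 0.49967365 -0.31361525  0.19199778] [-3.14055724e+00  1.96338890e-04 -1.39064499e+00] [-0.55254574  0.18579505 -3.22185967] [ 0.01282592 -0.00018376 -0.00629675] 0.022220347547871028
[[-217.8, -136.8, 12.2], [-0.001, 0.0003, 0.2554]]
```

View pics/w8.png

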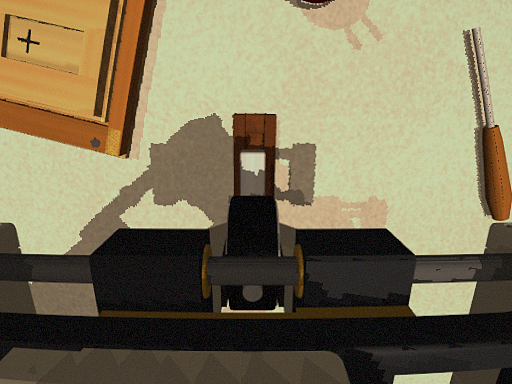

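View pics/s8c.png

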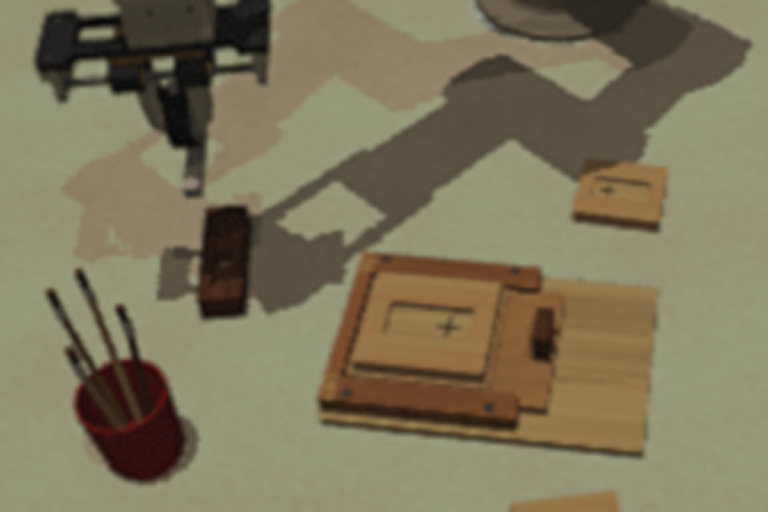

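```bash
python3 - <<'E'
import cv2
t=cv2.imread("pics/w8.png"); cv2.imwrite("pics/w8c.png",cv2.resize(t[140:320,195:310],None,fx=4.5,fy=3.3,interpolation=cv2.INTER_CUBIC))
E
```

```text
(no output)
```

View pics/w8c.png

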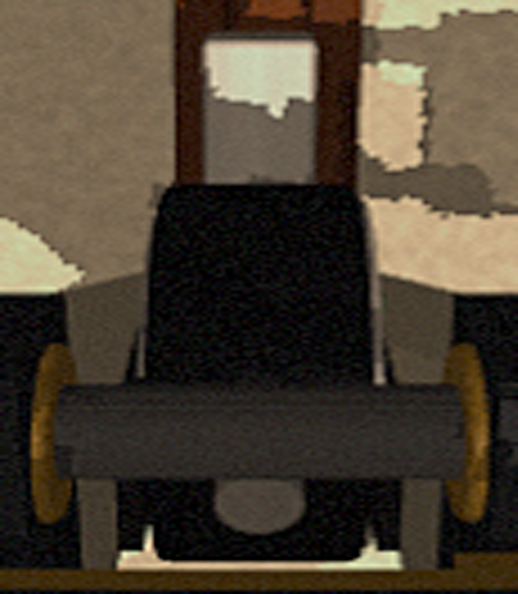

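```bash
python3 - <<'E'
from cell import robot
from h import *
c=load("w8")
A=lambda L,z:unproj(c,np.array(L)/[4.5,3.3]+[195,140]-0.35,z)
S=robot.observe();R=Ro.from_euler("xyz",S["tool_rot"])
P=A([(203,38),(317,38)],S["tool_pos"][2]-.0463+.014);print((R.inv().apply(P-S["tool_pos"])*1000).round(1))
# case rear & front silhouettes: project circle model for y-offset
for off in (-2,-1,0,1,2):
    th=np.linspace(0,2*np.pi,721)
    pts=np.c_[np.zeros(721),29*np.cos(th)+off,-12.7+29*np.sin(th)]/1000
    q=proj(c,R.apply(pts)+S["tool_pos"]);print(off,((q[:,1].min()+.35-140)*3.3).round(1),((q[:,1].max()+.35-140)*3.3).round(1))
P=A([(260,500)],S["tool_pos"][2]+.0127+.037);print((R.inv().apply(P-S["tool_pos"])*1000).round(1))
E
```

```text
[[ -8.2 -44.7  32.3]
 [  7.6 -44.7  32.2]]
-2 164.2 541.8
-1 170.4 547.5
0 176.5 553.2
1 182.6 558.9
2 188.7 564.5
[[ -0.5   1.2 -49.7]]
```

move_arm([
  [10, -25, -16, 0, 0, 0, 0],
  [10, -40, -25, 0, 0, 0, 0],
  [10, -44, -28, 0, 0, 0, 0],
  [10, -44, -28, 2, 0, 0, 0.06],
  [10, -40, -28, 2, 0, 0, 0.1],
  [10, -15, -10, 2, 0, 0, 0.08],
  [10, 0, 0, 0, 0, 0, 0.015],
  [10, 0, 0, 0, 0, 0, 0],
])

```text
time: 13.62
tool_pos: [0.597, -0.0793, 0.1725]
tool_rot: [3.12, 0.008, -1.654]
contact_force: [0.1, -0.3, -2.7]
opening: 0.0217
```

```bash
python3 - <<'E'
from cell import robot
from h import *
S=robot.observe();print(S["tool_pos"],S["tool_rot"],S["contact_force"],S["torque"],S["opening"])
print(togo(S,[.596,-.0747,.14],-1.646))
E
```

```text
[ 0.59702188 -0.07931385  0.17250333] [ 3.11964369  0.00832608 -1.6541621 ] [ 0.11012562 -0.33414978 -2.66493729] [ 0.03790515 -0.02986595  0.02467174] 0.02170110877020857
[[-4.2, 0.7, 32.6], [0.0219, 0.0084, -0.0081]]
```

move_arm([
  [10, -4, 0.7, 10, 0.022, 0.008, -0.008],
  [10, 0, 0, 15, 0, 0, 0],
  [10, 0, 0, 7, 0, 0, 0],
  [10, 0, 0, 0, 0, 0, 0],
])

```text
time: 14.12
tool_pos: [0.5948, -0.0791, 0.1384]
tool_rot: [3.14, -0.0, -1.648]
contact_force: [-0.3, -0.1, -2.2]
opening: 0.022
```

```bash
python3 - <<'E'
from cell import robot
from h import *
r=robot.read_camera("wrist");save(r,"w9")
r=robot.read_camera("scene");save(r,"s9");t=r["img"][:,:,::-1]
cv2.imwrite("pics/s9c.png",cv2.resize(t[130:250,180:300],None,fx=5,fy=5,interpolation=cv2.INTER_CUBIC))
S=robot.observe();print(S["tool_pos"],S["tool_rot"],S["contact_force"],S["torque"],S["opening"])
print(togo(S,[.596,-.0747,.14],-1.646))
E
```

```text
[ 0.59529951 -0.07901577  0.13911938] [ 3.14103155e+00 -3.29858987e-04 -1.64778863e+00] [-0.46762094  0.99151786 -2.33950141] [0.04276521 0.02388618 0.02379054] 0.021743578396356513
[[-4.4, -0.4, -0.9], [0.0006, -0.0003, -0.0018]]
```

View pics/w9.png

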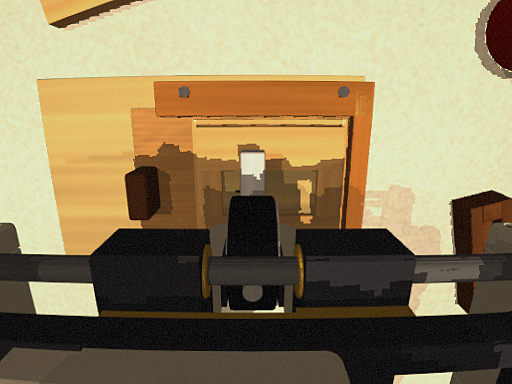

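View pics/s9c.png

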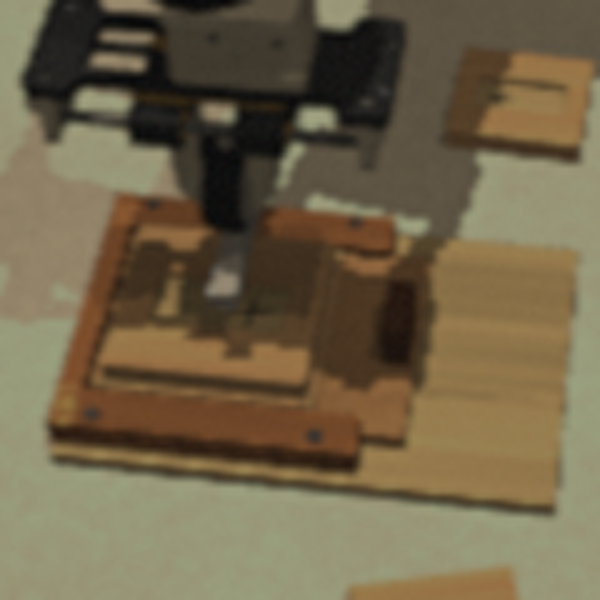

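move_arm([
  [10, -4.4, -0.4, 0, 0, 0, 0],
  [10, -0.5, 0, 10, 0, 0, 0],
  [10, 0, 0, 14, 0, 0, 0],
  [10, 0, 0, 6, 0, 0, 0],
  [10, 0, 0, 0, 0, 0, 0],
])

```text
time: 14.85
tool_pos: [0.5964, -0.0737, 0.1072]
tool_rot: [3.141, -0.0, -1.647]
contact_force: [-0.5, -0.8, -3.1]
opening: 0.0219
```

```bash
python3 - <<'E'
from cell import robot
from h import *
r=robot.read_camera("wrist");save(r,"w10");t=r["img"][:,:,::-1]
cv2.imwrite("pics/w10c.png",cv2.resize(t[60:240,120:390],None,fx=2.9,fy=2.9,interpolation=cv2.INTER_CUBIC))
S=robot.observe();print(S["tool_pos"],S["tool_rot"],S["contact_force"],S["torque"],S["opening"])
print(togo(S,[.596,-.0747,.0923],-1.646))
E
```

```text
[ 0.59648601 -0.07370238  0.10751042] [-3.14138617e+00 -3.62623457e-04 -1.64731704e+00] [-0.30628895  0.2820039  -2.54877992] [0.00793043 0.05216001 0.0004118 ] 0.02192711721828712
[[1.0, 0.4, 15.2], [-0.0002, -0.0004, -0.0013]]
```

View pics/w10c.png

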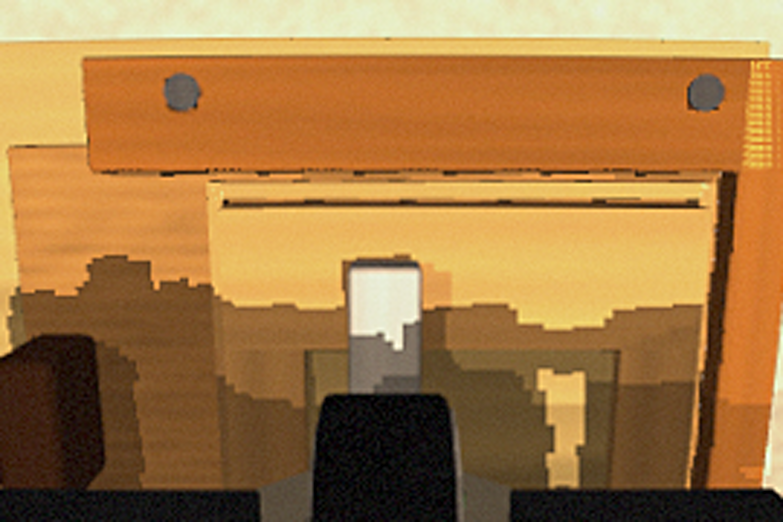

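```bash
python3 - <<'E'
from cell import robot
from h import *
c=load("w10")
A=lambda L,z:unproj(c,np.array(L)/2.9+[120,60]-0.33,z)
S=robot.observe();R=Ro.from_euler("xyz",S["tool_rot"]);z=S["tool_pos"][2]
f=lambda P:(R.inv().apply(P-S["tool_pos"])*1000).round(1)[:,:2].tolist()
print("base end",f(A([(348,266),(420,266)],z-.0323)))
print("recess corners",f(A([(306,351),(617,350)],.046)))
print("recess left edge lower",f(A([(306,390)],.046)))
print("board corners",f(A([(222,207),(705,207)],.046)))
print("expected mark",f(np.array([[.5952,-.0748,.039]])))
E
```

```text
base end [[-8.6, -43.7], [6.6, -43.8]]
recess corners [[-20.5, -18.2], [57.7, -18.7]]
recess left edge lower [[-20.7, -8.1]]
board corners [[-40.1, -53.9], [76.9, -54.4]]
expected mark [[1.2, 1.2]]
```

move_arm([
  [10, 1.5, 0.3, 0, 0, 0, 0],
  [10, 0, 0, 4, 0, 0, 0],
  [10, 0, 0, 3, 0, 0, 0],
  [10, 0, 0, 0, 0, 0, 0],
])

```text
time: 15.4
tool_pos: [0.5966, -0.0756, 0.1009]
tool_rot: [-3.14, -0.001, -1.647]
contact_force: [0.4, 0.6, -2.6]
opening: 0.0219
```

```bash
python3 - <<'E'
from cell import robot
from h import *
S=robot.observe();print(S["tool_pos"],S["tool_rot"],S["contact_force"],S["torque"],S["opening"])
print(togo(S,[.5963,-.0752,.0923],-1.647))
E
```

```text
[ 0.59655819 -0.07556132  0.10085925] [-3.13974856e+00 -7.06508606e-04 -1.64744696e+00] [ 0.38737047  0.56087166 -2.63859092] [0.0113458  0.02995982 0.01630136] 0.02186377459790829
[[-0.3, 0.3, 8.6], [-0.0018, -0.0007, -0.0004]]
```

move_arm([
  [10, -0.3, 0.3, 2, -0.002, -0.001, 0],
  [10, 0, 0, 2, 0, 0, 0],
  [10, 0, 0, 2, 0, 0, 0],
  [10, 0, 0, 0, 0, 0, 0],
])

```text
time: 15.9
tool_pos: [0.5964, -0.0752, 0.0948]
tool_rot: [-3.141, 0.0, -1.647]
contact_force: [-0.6, -0.8, -1.4]
opening: 0.0219
```

```bash
python3 - <<'E'
from cell import robot
from h import *
for i in range(2):
    r=robot.read_camera("wrist");S=robot.observe();print(S["tool_pos"],S["tool_rot"],S["contact_force"],S["torque"],S["opening"])
save(r,"w11");t=r["img"][:,:,::-1]
cv2.imwrite("pics/w11c.png",cv2.resize(t[60:240,120:390],None,fx=2.9,fy=2.9,interpolation=cv2.INTER_CUBIC))
print(togo(S,[.5962,-.0752,.0923],-1.647))
E
```

```text
[ 0.59645926 -0.07523119  0.09491963] [-3.14125941e+00  2.36055504e-04 -1.64741017e+00] [-0.59572084 -0.77915893 -1.75914478] [0.04019666 0.1421416  0.02810449] 0.021860417735911897
[ 0.59647254 -0.07524342  0.0949678 ] [-3.14122823e+00  2.21625934e-04 -1.64741314e+00] [-0.65247304 -0.02323309 -0.61096732] [0.08324394 0.05789137 0.03208124] 0.02164429588754391
[[-0.0, 0.3, 2.7], [-0.0004, 0.0002, -0.0004]]
```

View pics/w11c.png

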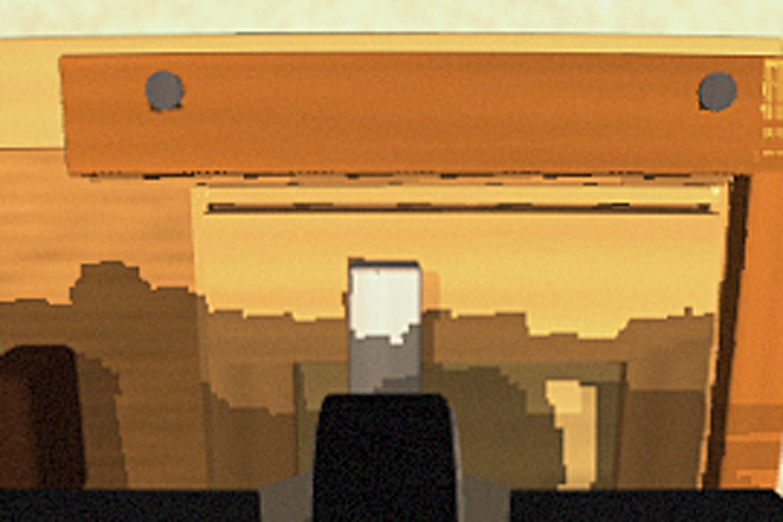

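```bash
python3 - <<'E'
from cell import robot
from h import *
c=load("w11")
A=lambda L,z:unproj(c,np.array(L)/2.9+[120,60]-0.33,z)
S=robot.observe();R=Ro.from_euler("xyz",S["tool_rot"]);z=S["tool_pos"][2]
f=lambda P:(R.inv().apply(P-S["tool_pos"])*1000).round(1)[:,:2].tolist()
print("base end",f(A([(349,266),(421,266)],z-.0323)))
print("recess corners",f(A([(295,363),(627,362)],.046)))
print("board corners",f(A([(207,210),(714,209)],.046)))
print("expected mark",f(np.array([[.5952,-.0748,.039]])))
E
```

```text
base end [[-8.4, -43.8], [6.8, -43.8]]
recess corners [[-22.1, -18.4], [57.0, -18.8]]
board corners [[-41.3, -54.3], [74.6, -55.0]]
expected mark [[-0.3, 1.3]]
```

Alignment agrees to within about 0.5 mm. Now the last 2.5 mm, gently.

move_arm([
  [10, 0, 0.2, 1, 0, 0, 0],
  [10, 0, 0, 1, 0, 0, 0],
  [10, 0, 0, 0, 0, 0, 0],
])

```text
time: 16.38
tool_pos: [0.5964, -0.0752, 0.0931]
tool_rot: [-3.141, 0.0, -1.647]
contact_force: [-1.0, -0.2, -0.3]
opening: 0.022
```

move_arm([
  [10, 0, 0, 0.6, 0, 0, 0],
  [10, 0, 0, 0.6, 0, 0, 0],
])

```text
time: 16.62
tool_pos: [0.5964, -0.0753, 0.0923]
tool_rot: [-3.141, 0.0, -1.647]
contact_force: [-3.0, 0.6, 5.0]
opening: 0.0219
```

```bash
python3 - <<'E'
from cell import robot
from h import *
F=[]
for i in range(5):
    r=robot.read_camera(["wrist","scene","top","wrist","wrist"][i]);S=robot.observe();print(S["tool_pos"].round(5),S["tool_rot"].round(4),S["contact_force"].round(2),S["torque"].round(3),S["opening"].round(4))
    if i<3: save(r,["w12","s12","t12"][i])
t=cv2.imread("pics/s12.png");cv2.imwrite("pics/s12c.png",cv2.resize(t[130:250,180:300],None,fx=5,fy=5,interpolation=cv2.INTER_CUBIC))
t=cv2.imread("pics/w12.png");cv2.imwrite("pics/w12c.png",cv2.resize(t[60:240,120:390],None,fx=2.9,fy=2.9,interpolation=cv2.INTER_CUBIC))
E
```

```text
Traceback (most recent call last):
AttributeError: 'float' object has no attribute 'round'
```

```bash
python3 - <<'E'
from cell import robot
from h import *
for i in range(5):
    r=robot.read_camera(["wrist","scene","top","wrist","wrist"][i]);S=robot.observe();print(S["tool_pos"].round(5),S["tool_rot"].round(4),S["contact_force"].round(2),S["torque"].round(3),round(S["opening"],4))
    if i<3: save(r,["w12","s12","t12"][i])
t=cv2.imread("pics/s12.png");cv2.imwrite("pics/s12c.png",cv2.resize(t[130:250,180:300],None,fx=5,fy=5,interpolation=cv2.INTER_CUBIC))
t=cv2.imread("pics/w12.png");cv2.imwrite("pics/w12c.png",cv2.resize(t[60:240,120:390],None,fx=2.9,fy=2.9,interpolation=cv2.INTER_CUBIC))
E
```

```text
[ 0.59642 -0.07523  0.09229] [-3.1405e+00  1.0000e-04 -1.6474e+00] [-1.82  0.86  3.29] [ 0.104  0.351 -0.041] 0.022
[ 0.5964  -0.07526  0.09227] [-3.1405e+00  1.0000e-04 -1.6474e+00] [-3.12  0.97  3.89] [0.057 0.357 0.025] 0.0218
[ 0.5964  -0.07523  0.09227] [-3.1405e+00  1.0000e-04 -1.6474e+00] [-2.34 -0.24  3.49] [ 0.116  0.329 -0.011] 0.0221
[ 0.5964  -0.07522  0.09228] [-3.1405e+00  1.0000e-04 -1.6474e+00] [-2.69  0.81  4.02] [ 0.067  0.434 -0.015] 0.0218
[ 0.59642 -0.07522  0.09229] [-3.1405e+00  1.0000e-04 -1.6474e+00] [-2.46  0.31  3.64] [ 0.136  0.464 -0.02 ] 0.0215
```

View pics/s12c.png

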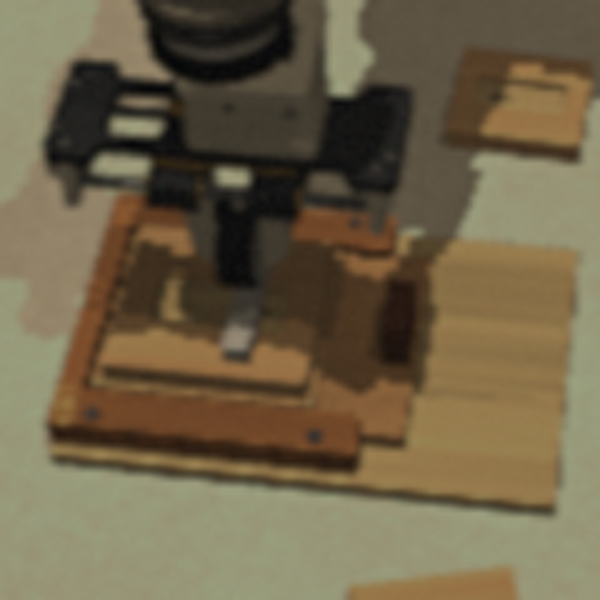

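View pics/w12c.png

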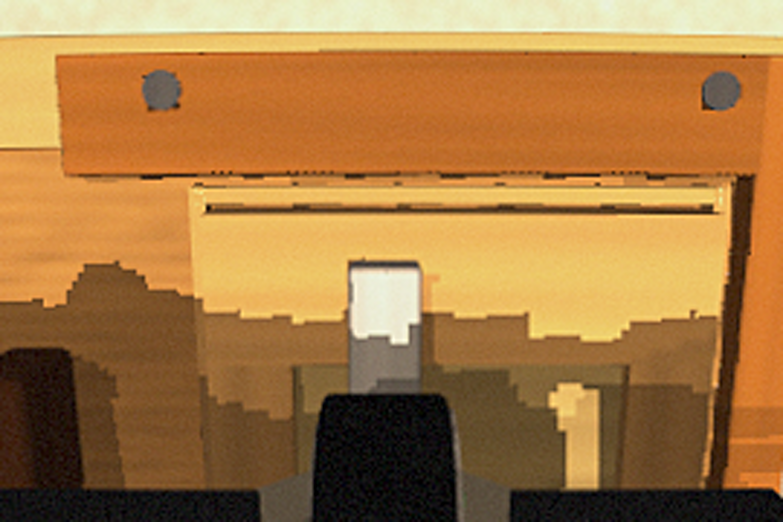

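The base is at the flush height, but the moment (about 0.4 Nm about y) suggests it bears mainly on its -x end. I'll add a tiny tilt trim.

move_arm([
  [10, 0, 0, 0.3, -0.003, 0, 0],
  [10, 0, 0, 0.3, -0.003, 0, 0],
])

```text
time: 17.18
tool_pos: [0.5966, -0.0752, 0.0924]
tool_rot: [3.137, -0.0, -1.647]
contact_force: [-3.0, 0.5, 4.6]
opening: 0.0218
```

```bash
cat > f.py <<'E'
from cell import robot
from h import *
L=[]
for i in range(4):
    r=robot.read_camera("wrist");S=robot.observe();L.append(np.r_[S["tool_pos"]*1000,S["tool_rot"]*1000,S["contact_force"],S["torque"]])
print(np.mean(L,0).round(2),S["time"],S["opening"])
E
python3 f.py
```

```text
[ 5.96650e+02 -7.52700e+01  9.24800e+01  3.13741e+03 -4.00000e-02
 -1.64737e+03 -2.83000e+00  1.90000e-01  6.20000e+00  1.30000e-01
  4.20000e-01  1.00000e-02] 17.375 0.021889378859027645
```

move_arm([
  [10, 0, 0.4, 0.2, 0, 0, 0],
  [10, 0, 0.2, 0.2, 0, 0, 0],
])

```text
time: 17.62
tool_pos: [0.5965, -0.0752, 0.0924]
tool_rot: [3.139, -0.0, -1.647]
contact_force: [-1.6, 0.8, 5.2]
opening: 0.0218
```

```bash
python3 f.py
```

```text
[ 5.96560e+02 -7.52600e+01  9.24100e+01  3.13875e+03 -1.40000e-01
 -1.64736e+03 -1.50000e+00  6.00000e-01  4.88000e+00  1.50000e-01
  1.70000e-01  1.00000e-02] 17.825 0.022082089355365483
```

move_arm([
  [10, 0, 0.3, 0.1, 0, 0, 0],
  [10, 0, 0.2, 0.2, 0, 0, 0],
])

```text
time: 18.08
tool_pos: [0.5965, -0.0752, 0.0923]
tool_rot: [3.14, -0.0, -1.647]
contact_force: [-1.8, 0.7, 5.5]
opening: 0.0219
```

```bash
python3 f.py; python3 f.py
```

```text
[ 5.96480e+02 -7.52400e+01  9.23500e+01  3.13989e+03 -1.70000e-01
 -1.64741e+03 -1.33000e+00  5.60000e-01  5.63000e+00  1.40000e-01
  4.00000e-02  0.00000e+00] 18.275 0.021745733707942094
[ 5.96470e+02 -7.52400e+01  9.23400e+01  3.13986e+03 -1.70000e-01
 -1.64741e+03 -1.36000e+00  5.00000e-01  5.22000e+00  1.60000e-01
  7.00000e-02  2.00000e-02] 18.475 0.022062030140685168
```

move_arm([
  [10, 0, 0.1, 0.05, 0, 0, 0],
  [10, 0, 0.1, 0.1, 0, 0, 0],
])

```text
time: 18.73
tool_pos: [0.5965, -0.0752, 0.0923]
tool_rot: [3.14, -0.0, -1.647]
contact_force: [-1.4, 0.9, 5.6]
opening: 0.0218
```

```bash
python3 f.py; python3 - <<'E'
from cell import robot
from h import *
r=robot.read_camera("wrist");save(r,"w13")
t=r["img"][:,:,::-1];cv2.imwrite("pics/w13c.png",cv2.resize(t[60:240,120:390],None,fx=2.9,fy=2.9,interpolation=cv2.INTER_CUBIC))
r=robot.read_camera("top");save(r,"t13")
t=r["img"][:,:,::-1];cv2.imwrite("pics/t13c.png",cv2.resize(t[90:300,100:400],None,fx=2.6,fy=2.6,interpolation=cv2.INTER_CUBIC))
E
```

```text
[ 5.96450e+02 -7.52400e+01  9.23300e+01  3.14038e+03 -2.00000e-01
 -1.64743e+03 -1.28000e+00  8.30000e-01  5.17000e+00  1.80000e-01
  5.00000e-02  2.00000e-02] 18.925 0.021952187862300552
```

View pics/w13c.png

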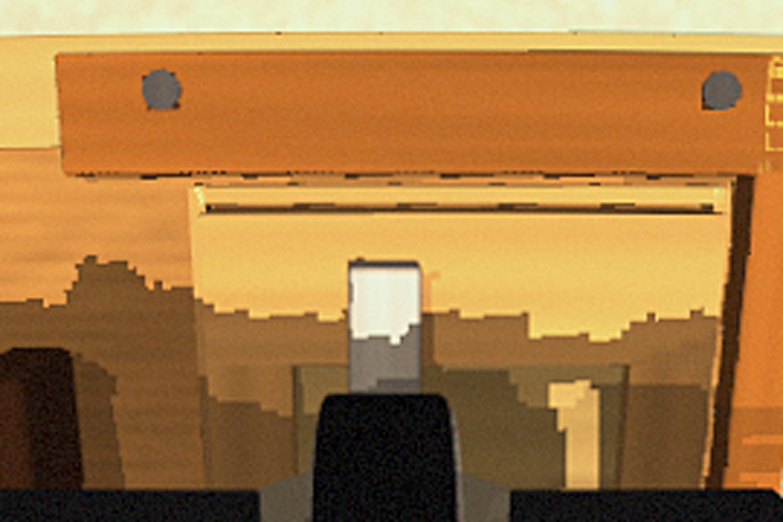

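View pics/t13c.png

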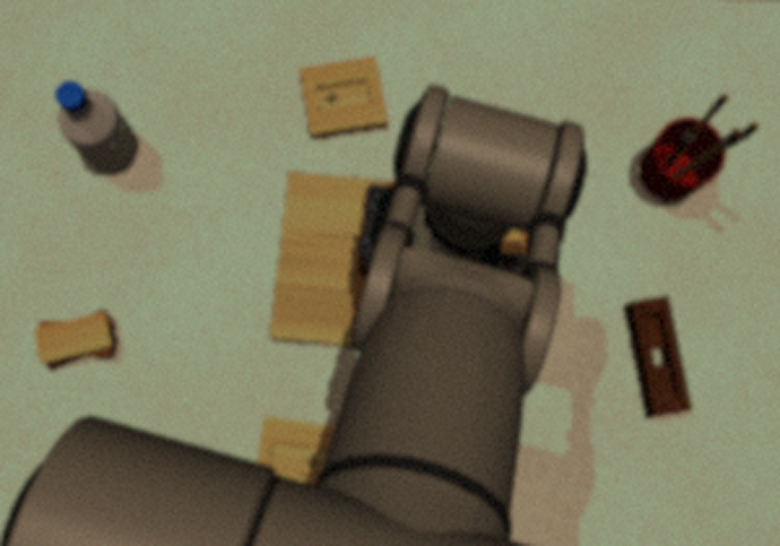

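```bash
python3 - <<'E'
from cell import robot
from h import *
c=load("w13")
A=lambda L,z:unproj(c,np.array(L)/2.9+[120,60]-0.33,z)
S=robot.observe();R=Ro.from_euler("xyz",S["tool_rot"])
f=lambda P:(R.inv().apply(P-S["tool_pos"])*1000).round(1)[:,:2].tolist()
print("base",f(A([(349,266),(421,266)],.060)))
print("recess",f(A([(293,366),(629,365)],.046)), "mark",f(np.array([[.5952,-.0748,.039]])))
print("board",f(A([(204,211),(721,211)],.046)))
print(robot.hand_in())
E
```

```text
base [[-8.4, -43.8], [6.8, -43.8]]
recess [[-22.3, -18.3], [56.8, -18.7]] mark [[-0.4, 1.2]]
board [[-41.5, -54.3], [75.3, -54.8]]
the job is handed in; nothing more can be done
None
```

The carrier is home and the gauge is standing on the board with its tip on the cross. I handed the job in at about 19 s, still holding and pressing the gauge.

- **Carrier:** I pushed it in with the shut fingers on the pull block. At the stop the reaction rose to 13 N and further pushing gave no movement. The wrist picture then put the pull's inner face at 74.5 mm in the jig's frame, where 74 mm is expected.
- **Gauge position:** The last wrist picture put the gauge's centre within about 0.5 mm of the cross (recess-based estimate). The base is square to the recess within about 0.3°.
- **Flushness:** The tool stopped within 0.1 mm of the height worked out for a flush base. I could not see the tip or the plunger reading directly; both are inferred from the base, the recess edges and that height.
- **Press:** The wrist force read about 5.2 N downward at hand-in.
- **Disagreement at first touch:** There was a sideways force of about 3 N and a moment of about 0.4 Nm. Trimming the tilt and sideways position by fractions of a millimetre cut these to about 1.3 N and 0.05 Nm. A small sideways load therefore remained.
- **Bystanders:** The glue bottle, brush tin and inlay pieces look unmoved in the last top picture.

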